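# Open the fume extractor's filter cover

### The job

Open the filter unit for inspection: press the orange snap tab right in, then push the released blue cover off its seat along its guides until the whole filter opening is uncovered, and leave it lying flat on the unit's parking deck. Only touch and push: the cover is never lifted or tipped, and the other things on the bench stay where they are.

Things in the scene. Friction and masses are not known exactly. Their poses are not given: they have to be found in the camera images.
- filter_unit: White fume-extractor filter unit, fixed to the bench. Origin: on the bench right under the centre of the cover's seat; z up, the cover slides off along +y, the orange tab is on the -x side. Box from x -110 to +80, y -60 to +175 mm (own frame), its flat top (deck) at z 70 mm; a black stub on the +x side reaches x 102.
- opening (a point): Centre of the filter opening in the deck, at x 0, y 0, z 70 mm of the unit; the opening spans x +-46, y +-36 mm and is 12 to 18 mm deep to the white filter. It is under the cover at the start. The unit's flat parking deck lies beyond it, towards +y. A low stop 8 mm high stands behind the seat at y -56 to -47.
- end_stop (a point): Middle of the end stop's inner face, at x 0, y 160, z 77 mm of the unit: a grey bar 14 mm high that lets the cover slide 115 mm at most. Grey guides 8 mm high run at x +-61.5 to 71.5 from seat to stop; over the seat (y -40 to +25) they carry lips that reach in to x +-54 and 16 mm above the deck.
- tab (a joint): Travel of the orange snap tab, m: 0 = out (starts at 0 to 0.002), 0.011 = pressed right in, on a hard stop. It moves straight down, takes about 4 N (friction), has no return spring and stays where left. Its nose, a bar 8 mm above the deck at y 47 to 57 of the unit, blocks the cover's leading edge; the cover is free once the tab is in by over 9 mm.
- tab_top (a point): Centre of the top face of the orange tab's pad, at x -89, y 52, z 94 mm of the filter unit when out (z 83 when pressed in). The pad is 30 (x) by 34 (y) mm, 12 thick.
- cover: Loose flat blue cover, 120 (unit's x) x 90 (unit's y, the sliding direction) x 10 mm thick, 0.11 to 0.23 kg. Origin: centre of its underside; axes parallel to the unit's. It starts on its seat, origin at x 0, y 0, z 70 mm of the unit; the opening is wholly uncovered when it has slid more than 81 mm along +y.
- rib_top (a point): Centre of the top edge of the white push rib on the blue cover, at x 0, y -12, z 26 mm in the cover's frame. The rib stands 16 mm above the cover's top face, is 60 mm long along x and 8 thick along y; 29 mm of flat cover lie behind it (towards -y) for a fingertip to push from.
- wax_jar: Bystander, loose: closed glass jar of wax, 56 dia x 75 high (mm). Origin at its underside.
- wax_tree: Bystander, loose: black rubber sprue base 90 dia x 34 high carrying a pink wax tree, 109 high in all (mm). Origin at its underside.
- flask: Bystander, loose: perforated steel casting flask, 80 dia x 110 high (mm). Origin at its underside.
- pin_cup: Bystander, loose: white ceramic cup, 66 dia x 50 high (mm). Origin at its underside.
- spare_filter: Bystander, loose: cardboard-framed spare filter, 84 x 64 x 20, lying flat (mm). Origin at its underside.
- carver: Bystander, loose: hand tool like a screwdriver, 150 long, lying (mm). Origin at its underside.
- brush: Bystander, loose: brush, 170 long, lying (mm). Origin at its underside.
Not all that is in view belongs to the job. What is shaped like the cover but green, red or turquoise is not meant.

How it is judged:
On the way, in this order (a step that is already met when the one before it is completed fails the run):
1. the tab is pressed right in while the cover is still on its seat (value of joint tab above 0.009 m and y of cover in the frame of filter_unit below 0.012 m), for 0.1 s.
2. the cover has been pushed clear of the filter opening (y of cover in the frame of filter_unit above 0.081 m), for 0.1 s.
At the end, for the whole second after the job is handed in: The tab is still in (over 8 mm), the cover lies flat (within 0.08 rad) and at rest between its guides on the parking deck, slid more than 81 mm along the unit's +y so that no part of it is over the filter opening (value of joint tab above 0.008 m and y of cover in the frame of filter_unit between 0.081 and 0.125 m and x of cover in the frame of filter_unit between -0.008 and 0.008 m and z of cover in the frame of filter_unit between 0.066 and 0.076 m and angle between cover's own z axis and vertical below 0.08 rad and linear speed of cover below 0.01 m/s); the robot touches nothing.
It fails at once if the cover is lifted (more than 12 mm off the deck) (z of cover in the frame of filter_unit above 0.082 m).
It fails at once if the cover is tipped (over 0.25 rad) (angle between cover's own z axis and vertical above 0.25 rad).
It fails at once if the cover falls off the unit (z of cover in the frame of filter_unit below 0.055 m).
It fails at once if a bystander is moved more than 20 mm (distance of any of wax_jar, wax_tree, flask, pin_cup, spare_filter, carver, brush from where it was at the start of the episode above 0.02 m).
It fails at once if a standing bystander is tipped (angle between any of wax_jar, wax_tree, flask, pin_cup's own z axis and vertical above 0.3 rad).
It also fails if it takes over 43 s, if anything falls off the work surface, if the arm or the gripper's body presses on something with over 40 N, if the wrist force passes 120 N, or if a joint passes its speed limit or range.

### The arm

A 6-joint arm with a two-finger parallel gripper is mounted at the origin on the work surface. World frame = base frame: x ahead of the robot, y to its left, z up, the work surface at z = 0. Lengths are in m, angles in rad, forces in N, time in s.
With the tool pointing down it reaches from about 0.25 to 0.775 m from the base axis. Payload 4 kg.
Tool frame: the origin (TCP) lies midway between the tips of the shut fingers; the grasp point (between the pads) lies 19 mm behind it (robot.tcp_to_grasp is the distance from the TCP to the grasp point, in m); z points along the fingers, x is the direction in which the jaws open and shut, and the axes are right-handed (so a half turn about z gives the same grasp; the last joint's range is limited). The gripper opens to 94 mm and grips with 3 to 60 N. Pads are 16 mm wide; open, the fingers measure 119 mm over their backs; the gripper's body (75 mm by 177 mm) begins 78 mm behind the grasp point.
Start: joints at [-1.347, 0.087, 1.371, -0, 1.684, -0.103], TCP at [0.177, -0.521, 0.171] pointing down, gripper open.
Joint ranges: [-3.1, 3.1], [-0.76, 2.03], [0.27, 2.55], [-1.08, 4.22], [0.17, 2.65], [-2.57, 2.57]. Speed limits (rad/s): [2.79, 2.79, 3.14, 3.14, 3.14, 3.14].

### API

Orientations are given as [roll, pitch, yaw] about the fixed x, y, z axes, in that order (R = Rz(yaw) Ry(pitch) Rx(roll)).
In Python, from bench import get_obs, vision, robot gives the robot as it stands.
- The arm moves only by the tool servo_tool, never from a script. Its argument "targets" is text: rows parted by semicolons, each of 7 numbers parted by spaces: the opening, from 0 (shut) to 1 (fully open), then the shift along the tool's x, y, z as a fraction of full scale, then the turn, a rotation vector about the tool's x, y, z as a fraction of full scale. A call has 1 to 12 rows; each row is the pose to reach, as a shift and turn from the pose commanded when the call began, along the tool's axes at that moment, turning the shorter way round; what a row does not reach only later rows make up. Full scale, the value 1, is 0.25 m for a shift and pi rad for a turn. A row lasts 1/12 s, in which the tool goes at most 41.7 mm and 7.16 degrees, less where a joint would pass 70% of its speed; a pose out of reach is approached as far as the arm can. A call with a number of a shift or a turn outside -1 to 1 is refused whole. A call with a gripper value outside its range is refused whole. The fingers move at their own pace and stop on an object; the grip force is fixed at half the most. Time passes only in rows, so rows that repeat a pose let the fingers close. It gives the time, the measured TCP pose, the force and the opening at its end, in the units of the state.
- get_obs(): the state, without advancing time (a new reading comes with each control period).
- vision.snapshot(name): name is "side" or "top" or "wrist"; returns a dict with "image" (420x560x3 uint8, red, green, blue), "mtx" (3x3 intrinsics, pixels), "k1" (the pictures are not rectified: a ray, as slopes to the right and down, at radius r is drawn at 1 + k1 r^2 times it, then the intrinsics apply), "world_from_camera" (4x4, takes a point from camera to world coordinates); the wrist camera has in their place "T_tool_cam" (4x4, takes a point from camera to tool coordinates, whose origin is the TCP and whose axes are the tool frame's). Camera axes: x right, y down, z forward; pixel columns grow to the right and rows downward; lengths in m; the calibration is good to about 2 mm. A picture is of the moment at which its call begins: read the wrist's pose just before it. There is no depth.
- robot.close_job(): hands the job in, once; it reports no verdict.
The state is a dict: "time": time; "joint_positions": joint angles; "qvel": joint speeds; "joint_torque": joint torques, N m; "tool_pos": TCP position; "ee_rot": TCP orientation; "wrist_force": force on the tool from outside, world axes, zero at the start; "wrist_torque": the same for the moment, N m; "width": finger opening in m.
Only numpy, scipy, OpenCV 4.12 (cv2) and the standard library are available. Lean on these libraries where they do the work, as an engineer would, in place of code of your own. Each camera call takes 0.05 s, during which the arm holds its last target.

## Working session

There is one attempt and no reset: what is moved stays moved. The work goes in short steps, Python scripts to look and compute and a tool call to move; the robot and the scene stay as the last step left them, time stands still between calls to the robot, and variables do not carry over. Pictures are saved under pics/ and viewed, and the job is handed in when it is done.

Besides the shell and the picture viewer there is one more tool, called after ">>>" as name(argument=value, ...) on one line, values as JSON. servo_tool: Moves the arm, as the interface text tells. Its arguments: {"type":"object","properties":{"targets":{"type":"string"}},"required":["targets"]}

```bash
mkdir -p pics; ls; python3 - <<'E'
from bench import get_obs, vision, robot
import cv2
o=get_obs(); print(o)
for n in("top","side","wrist"):
    s=vision.snapshot(n); cv2.imwrite(f"pics/{n}0.png",s["image"][:,:,::-1])
    print(n,s["mtx"].tolist(),s["k1"],(s.get("world_from_camera",s.get("T_tool_cam"))).round(4).tolist())
E
```

```text
pics
{'time': 0.0, 'joint_positions': array([-1.34712930e+00,  8.79368335e-02,  1.37222125e+00, -2.72415507e-05,
        1.68356897e+00, -1.03106675e-01]), 'qvel': array([ 0.00012272,  0.00077273, -0.00050307,  0.00077742,  0.00092245,
        0.00063662]), 'joint_torque': array([ 1.91245549e-04, -3.40182495e+01, -3.02426648e+01,  7.15757394e-02,
        3.31172347e-02, -1.66335117e-04]), 'tool_pos': array([ 0.17639138, -0.52030876,  0.16963091]), 'ee_rot': array([-3.14139990e+00,  2.12584815e-03, -1.24402546e+00]), 'wrist_force': array([-0.34950759, -0.00145599,  0.06856199]), 'wrist_torque': array([-0.05023001, -0.04314054,  0.01570308]), 'width': 0.0941298378625538}
top [[488.95695220847716, 0.0, 270.2784872346008], [0.0, 488.95695220847716, 206.45270352940793], [0.0, 0.0, 1.0]] -0.09227198700039133 [[0.0222, -0.9914, 0.129, 0.3769], [-0.9997, -0.0208, 0.012, -0.01], [-0.0093, -0.1292, -0.9916, 1.2958], [0.0, 0.0, 0.0, 1.0]]
side [[518.549348091598, 0.0, 287.2585813946773], [0.0, 518.549348091598, 216.8144678590339], [0.0, 0.0, 1.0]] -0.099900123136979 [[-0.7544, -0.3989, 0.5214, -0.1402], [-0.6565, 0.4586, -0.599, 0.7753], [-0.0002, -0.7941, -0.6078, 0.8617], [0.0, 0.0, 0.0, 1.0]]
wrist [[360.26491210598283, 0.0, 277.2599749115507], [0.0, 360.26491210598283, 205.95342772647473], [0.0, 0.0, 1.0]] -0.07723303946446156 [[1.0, 0.0006, -0.0004, 0.001], [-0.0005, 0.9659, 0.2591, -0.0744], [0.0006, -0.2591, 0.9659, -0.2141], [0.0, 0.0, 0.0, 1.0]]
```

View pics/top0.png

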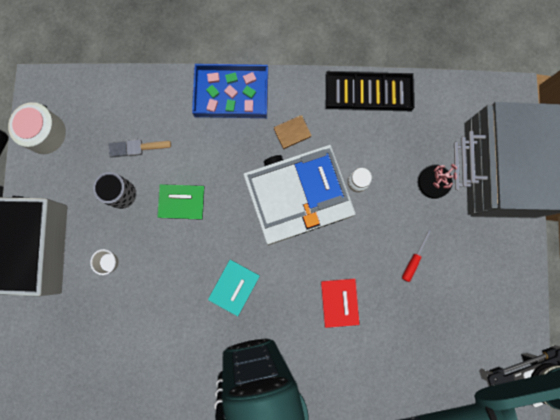

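View pics/side0.png

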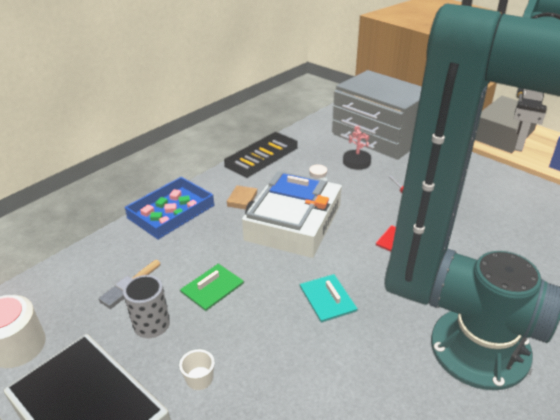

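Top view: the white unit is at about (300,193). The real blue cover with its white rib is at (320,182), the tab at (311,215), and the wax jar at (360,179), close behind the seat. Candidates shaped like the cover are blue (320,182), green (181,202), turquoise (234,288) and red (340,303). Only the blue one sits on the unit. I'll measure it and check it in an enlarged crop.

```bash
cat > h.py <<'E'
import numpy as np, cv2
def ray(s,px):
    K=np.array(s["mtx"]);p=np.array(px,float).reshape(-1,1,2)
    u=cv2.undistortPoints(p,K,np.array([s["k1"],0,0,0,0]))[:,0]
    return np.c_[u,np.ones(len(u))]
def onplane(s,px,z,T=None):
    T=s["world_from_camera"] if T is None else T
    d=ray(s,px)@T[:3,:3].T; o=T[:3,3]
    return o+d*((z-o[2])/d[:,2])[:,None]
def comps(mask,amin=15):
    n,l,st,c=cv2.connectedComponentsWithStats(mask.astype(np.uint8))
    return [(l==i,st[i],c[i]) for i in range(1,n) if st[i][4]>=amin]
E
python3 - <<'E'
from bench import vision
from h import *
s=vision.snapshot("top"); im=s["image"]; hsv=cv2.cvtColor(im,cv2.COLOR_RGB2HSV)
H,S,V=[hsv[...,i].astype(int) for i in range(3)]
roi=np.zeros(H.shape,bool); roi[135:250,235:380]=1
for nm,m,z in(("blue",(H>100)&(H<125)&(S>130)&roi,.08),("orange",(H>5)&(H<22)&(S>150)&roi,.094)):
    for mm,st,c in comps(m):
        r=cv2.minAreaRect(np.argwhere(mm)[:,::-1].astype(np.float32))
        print(nm,st,c.round(1),r); 
        print(onplane(s,cv2.boxPoints(r),z).round(4).tolist(), onplane(s,[r[0]],z).round(4))
m=(H>100)&(H<125)&(S>130)&roi
hull=cv2.convexHull(np.argwhere(m)[:,::-1].astype(np.int32)); k=np.zeros(H.shape,np.uint8); cv2.fillConvexPoly(k,hull,1)
k=cv2.erode(k,np.ones((7,7)))
for mm,st,c in comps((k>0)&(S<90)&(V>140)):
    r=cv2.minAreaRect(np.argwhere(mm)[:,::-1].astype(np.float32)); print("rib",st,c,r,onplane(s,[c],.096).round(4),onplane(s,cv2.boxPoints(r),.096).round(4).tolist())
c=cv2.resize(im[130:255,230:385],None,fx=5,fy=4.8,interpolation=cv2.INTER_CUBIC); cv2.imwrite("pics/crop1.png",c[:,:,::-1])
s=vision.snapshot("side");c=cv2.resize(s["image"][160:260,235:350],None,fx=6,fy=6,interpolation=cv2.INTER_CUBIC); cv2.imwrite("pics/crop2.png",c[:,:,::-1])
E
```

```text
blue [ 295  153   49   55 1409] [318.  180.3] ((318.81060791015625, 179.94635009765625), (46.83511734008789, 35.43135070800781), 71.1139144897461)
[[0.6461, -0.0542, 0.08], [0.6778, -0.1392, 0.08], [0.5644, -0.178, 0.08], [0.5336, -0.0939, 0.08]] [[ 0.6051 -0.1163  0.08  ]]
orange [303 204  16  24 198] [310. 218.] ((308.8150634765625, 215.0068817138672), (23.291187286376953, 12.991567611694336), 69.44395446777344)
[[0.5348, -0.0657, 0.094], [0.5469, -0.0957, 0.094], [0.493, -0.1165, 0.094], [0.4811, -0.0866, 0.094]] [[ 0.5139 -0.0912  0.094 ]]
rib [318 166  12  24  99] [323.48484848 177.6969697 ] ((323.49322509765625, 177.68099975585938), (24.350753784179688, 4.1033034324646), 70.34617614746094) [[ 0.608  -0.1265  0.096 ]] [[0.6352, -0.1113, 0.096], [0.6389, -0.1209, 0.096], [0.5811, -0.1418, 0.096], [0.5775, -0.1322, 0.096]]
```

View pics/crop1.png

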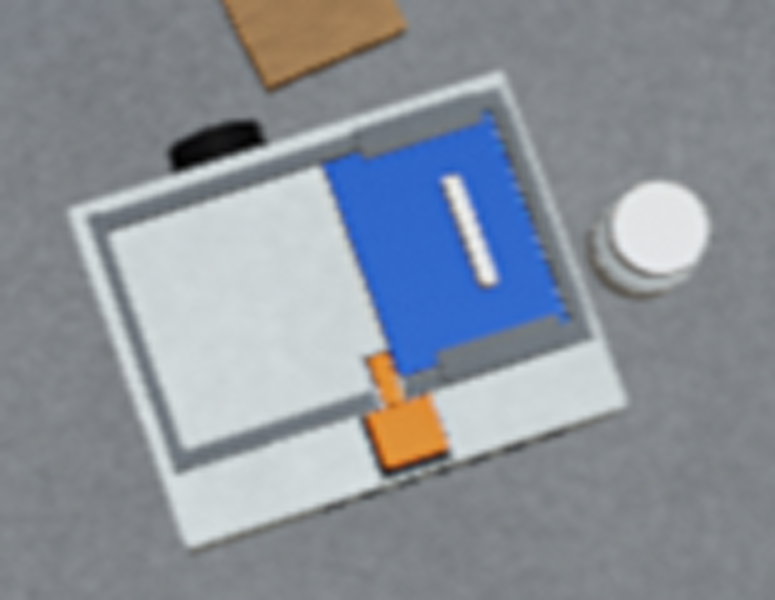

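View pics/crop2.png

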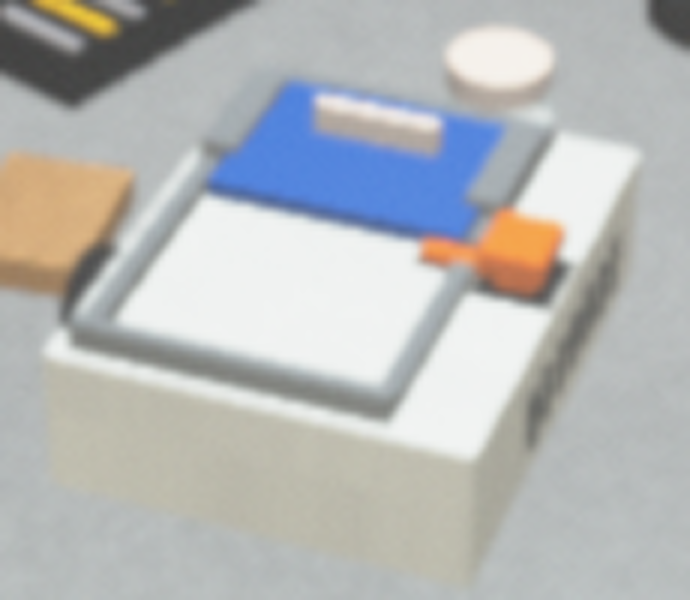

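View pics/wrist0.png

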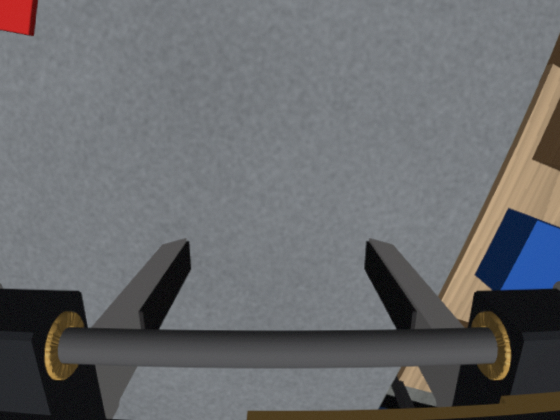

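```bash
python3 - <<'E'
from bench import vision
from h import *
s=vision.snapshot("top"); t=vision.snapshot("side")
px=lambda u,v:(230+u/5-.4,130+v/4.8-.4)
C=onplane(s,[px(75,210),px(500,72),px(625,405),px(188,548)],.07)[:,:2]
loc=np.array([[80,175],[80,-60],[-110,-60],[-110,175]])/1e3
def fit(A,B):
    a=A.mean(0);b=B.mean(0);U,_,Vt=np.linalg.svd((A-a).T@(B-b));R=(U@Vt).T;return R,b-R@a
R,o=fit(loc,C);print("deck fit yaw",np.arctan2(R[1,0],R[0,0]),o,(loc@R.T+o-C).round(4).tolist())
print("pad pred",R@[-.089,.052]+o,"rib pred",R@[0,-.012]+o)
print("pad meas",onplane(s,[px(406,430)],.094))
p2=lambda u,v:(235+u/6-.4,160+v/6-.4)
print("side: pad",onplane(t,[p2(528,235)],.094),"rib",onplane(t,[p2(378,113)],.096))
D=onplane(t,[p2(45,350),p2(470,458),p2(640,152)],.07)[:,:2]
R2,o2=fit(loc[[0,3,2]],D);print("side fit",np.arctan2(R2[1,0],R2[0,0]),o2,(loc[[0,3,2]]@R2.T+o2-D).round(4).tolist())
print("jar top",onplane(s,[px(660,228)],.075))
E
```

```text
deck fit yaw 0.34667174217084246 [ 0.60459277 -0.11646488] [[0.0002, 0.003], [0.0001, -0.0014], [-0.0001, -0.0018], [-0.0002, 0.0002]]
pad pred [ 0.50321948 -0.0977979 ] rib pred [ 0.60867001 -0.12775098]
pad meas [[ 0.50357999 -0.09618386  0.094     ]]
side: pad [[ 0.5001056  -0.09774761  0.094     ]] rib [[ 0.60728162 -0.12583345  0.096     ]]
side fit 0.3391602533171573 [ 0.60489918 -0.11759081] [[0.0007, 0.0013], [-0.0001, -0.0007], [-0.0006, -0.0006]]
jar top [[ 0.61577326 -0.22564661  0.075     ]]
```

Deck, rib and pad measurements from both views agree to about 2 mm. The unit origin is at (0.6045, -0.1165) with yaw 0.345. The jar stands at about y -106 in the unit's frame and is lower than the fingertips will be. First move: halfway there, turning and shutting the gripper.

>>> servo_tool(targets="0 -0.1 -0.15 0 0 0 -0.04; 0 -0.2 -0.3 0 0 0 -0.08; 0 -0.3 -0.45 0 0 0 -0.12; 0 -0.4 -0.6 0 0 0 -0.16; 0 -0.5 -0.75 0 0 0 -0.2; 0 -0.59 -0.89 0 0 0 -0.24; 0 -0.59 -0.89 0 0 0 -0.28; 0 -0.59 -0.89 0 0 0 -0.32; 0 -0.59 -0.89 0 0 0 -0.36; 0 -0.59 -0.89 0 0 0 -0.4; 0 -0.59 -0.89 0 0 0 -0.44; 0 -0.59 -0.89 0 0 0 -0.48")

```text
time: 1.35
tool_pos: [0.34, -0.3096, 0.1709]
ee_rot: [3.141, -0.0, 0.263]
wrist_force: [0.2, -0.1, 0.1]
width: 0.0177
```

```bash
cat > rel.py <<'E'
import sys,numpy as np
from bench import get_obs
from scipy.spatial.transform import Rotation as Ro
o=get_obs(); R=Ro.from_euler("xyz",o["ee_rot"])
yaw=.345;O=np.array([.6045,-.1165,0]);U=Ro.from_euler("z",yaw)
tu=np.array([float(a) for a in sys.argv[1:4]])/1e3
print("time",o["time"],"tcp in unit mm",(U.inv().apply(o["tool_pos"]-O)*1e3).round(1),"w",o["width"].round(4),"F",o["wrist_force"].round(2),"rpy",o["ee_rot"].round(4))
d=R.inv().apply(O+U.apply(tu)-o["tool_pos"]); T=Ro.from_euler("xyz",[np.pi,0,yaw])
print("shift/.25",(d/.25).round(3),"turn/pi",((R.inv()*T).as_rotvec()/np.pi).round(4))
E
python3 rel.py -89 52 120
```

```text
Traceback (most recent call last):
  File "rel.py", line 7, in <module>
    print("time",o["time"],"tcp in unit mm",(U.inv().apply(o["tool_pos"]-O)*1e3).round(1),"w",o["width"].round(4),"F",o["wrist_force"].round(2),"rpy",o["ee_rot"].round(4))
                                                                                              ^^^^^^^^^^^^^^^^
AttributeError: 'float' object has no attribute 'round'
```

```bash
sed -i 's/o\["width"\].round(4)/round(o["width"],4)/' rel.py; python3 rel.py -89 52 120
```

```text
time 1.35 tcp in unit mm [-314.2  -92.3  170.9] w 0.0177 F [ 0.16 -0.08  0.07] rpy [ 3.1413e+00 -1.0000e-04  2.6260e-01]
shift/.25 [ 0.85  -0.649  0.203] turn/pi [ 0.0001 -0.     -0.0262]
```

>>> servo_tool(targets="0 0.12 -0.09 0 0 0 -0.026; 0 0.24 -0.19 0 0 0 -0.026; 0 0.36 -0.28 0 0 0 -0.026; 0 0.49 -0.37 0.03 0 0 -0.026; 0 0.61 -0.46 0.07 0 0 -0.026; 0 0.73 -0.56 0.13 0 0 -0.026; 0 0.85 -0.65 0.2 0 0 -0.026; 0 0.85 -0.65 0.2 0 0 -0.026; 0 0.85 -0.65 0.2 0 0 -0.026")

```text
time: 2.1
tool_pos: [0.504, -0.097, 0.1191]
ee_rot: [-3.14, 0.003, 0.342]
wrist_force: [-0.2, -0.8, 0.2]
width: 0.0003
```

```bash
python3 rel.py -89 52 90; python3 - <<'E'
from bench import vision
import cv2
for n in("wrist","side"):
    s=vision.snapshot(n); cv2.imwrite(f"pics/{n}1.png",s["image"][:,:,::-1])
E
```

```text
time 2.1 tcp in unit mm [-88.   52.3 119.1] w 0.0003 F [-0.21 -0.83  0.22] rpy [-3.1399e+00  3.1000e-03  3.4160e-01]
shift/.25 [-0.004  0.002  0.117] turn/pi [-0.0006  0.001  -0.0011]
```

View pics/wrist1.png

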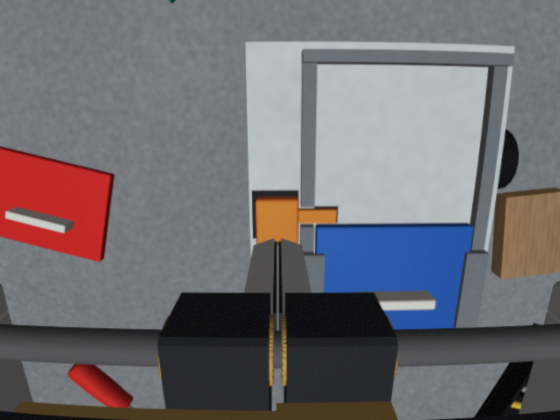

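View pics/side1.png

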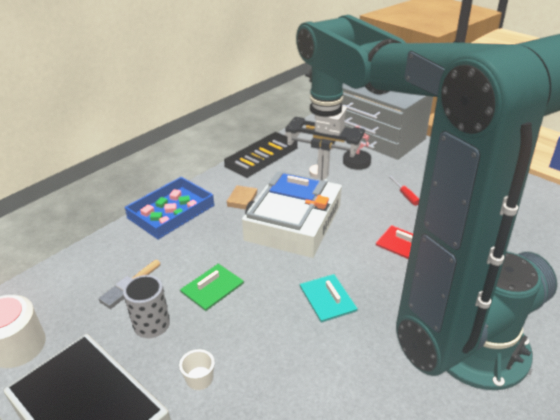

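The fingers are centred over the tab pad: pad at px x≈277, fingers at px x≈277. Now pressing down gently.

>>> servo_tool(targets="0 -0.004 0.002 0.04 0 0.001 -0.001; 0 -0.004 0.002 0.07 0 0.001 -0.001; 0 -0.004 0.002 0.09 0 0.001 -0.001; 0 -0.004 0.002 0.1 0 0.001 -0.001; 0 -0.004 0.002 0.11 0 0.001 -0.001; 0 -0.004 0.002 0.12 0 0.001 -0.001; 0 -0.004 0.002 0.13 0 0.001 -0.001; 0 -0.004 0.002 0.135 0 0.001 -0.001; 0 -0.004 0.002 0.135 0 0.001 -0.001")

```text
time: 2.95
tool_pos: [0.5035, -0.0995, 0.0867]
ee_rot: [-3.141, -0.003, 0.341]
wrist_force: [-0.2, 0.1, 0.6]
width: 0.0005
```

```bash
python3 rel.py -89 52 83
```

```text
time 2.95 tcp in unit mm [-89.3  50.1  86.7] w 0.0005 F [-0.19  0.11  0.64] rpy [-3.1414e+00 -2.8000e-03  3.4090e-01]
shift/.25 [ 0.001 -0.007  0.015] turn/pi [-0.0001 -0.0009 -0.0013]
```

>>> servo_tool(targets="0 0 -0.004 0.006 0 0 -0.001; 0 0 -0.006 0.012 0 0 -0.001; 0 0 -0.006 0.016 0 0 -0.001; 0 0 -0.006 0.02 0 0 -0.001")

```text
time: 3.28
tool_pos: [0.5031, -0.0981, 0.0819]
ee_rot: [3.141, -0.003, 0.344]
wrist_force: [-0.8, -0.0, -0.3]
width: 0.0003
```

```bash
python3 rel.py -89 52 83;python3 - <<'E'
from bench import vision
import cv2
for n in("wrist","side"):
    s=vision.snapshot(n); cv2.imwrite(f"pics/{n}2.png",s["image"][:,:,::-1])
    im=s["image"]; im=im[160:260,235:350] if n=="side" else im[150:330,220:480]
    cv2.imwrite(f"pics/{n}2.png",cv2.resize(im,None,fx=6 if n=="side" else 3,fy=6 if n=="side" else 3)[:,:,::-1])
E
```

```text
time 3.2833 tcp in unit mm [-89.2  51.6  81.9] w 0.0003 F [-0.76 -0.04 -0.34] rpy [ 3.1415 -0.0032  0.3441]
shift/.25 [ 0.001 -0.002 -0.004] turn/pi [ 0.     -0.001  -0.0003]
```

View pics/side2.png

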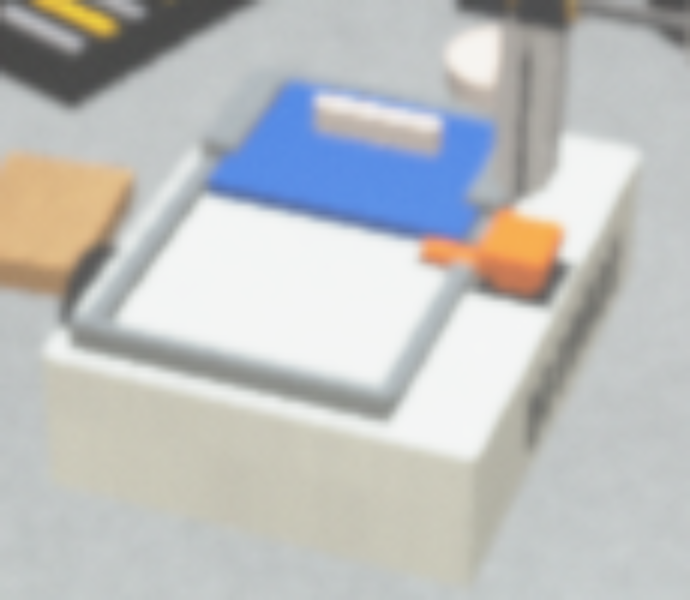

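View pics/wrist2.png

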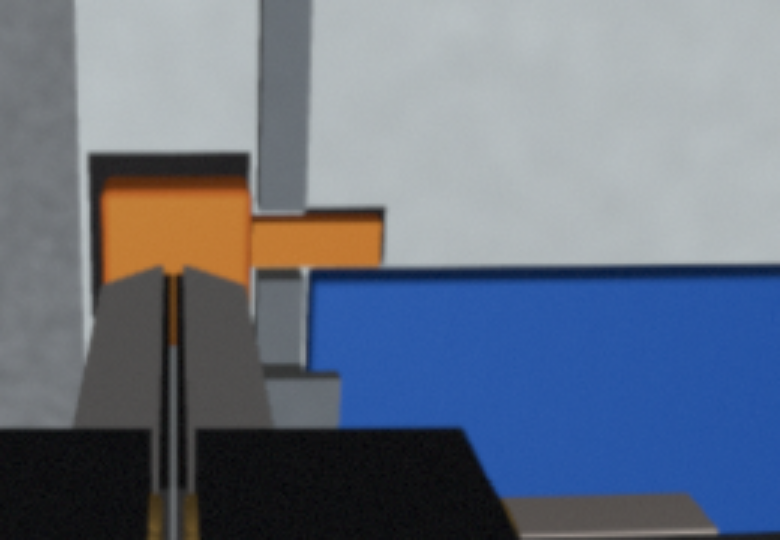

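The side crop suggests the tab has not moved and the fingertips end just behind it, at about crop (530,200). I'll check where the reported TCP projects in each view.

```bash
python3 - <<'E'
from bench import vision,get_obs
from h import *
from scipy.spatial.transform import Rotation as Ro
o=get_obs(); P=o["tool_pos"]
def proj(s,p):
    T=np.linalg.inv(s["world_from_camera"]); q=T[:3,:3]@p+T[:3,3]
    return cv2.projectPoints(q.reshape(1,1,3),np.zeros(3),np.zeros(3),s["mtx"],np.array([s["k1"],0,0,0,0]))[0].ravel().round(1)
for n in("side","top"):
    s=vision.snapshot(n); print(n,"tcp px",proj(s,P)); im=s["image"].copy()
    if n=="side": im=im[160:260,235:350]; im=cv2.resize(im,None,fx=6,fy=6,interpolation=cv2.INTER_CUBIC); c=(proj(s,P)-[235,160])*6
    else: im=im[130:255,230:385]; im=cv2.resize(im,None,fx=5,fy=4.8,interpolation=cv2.INTER_CUBIC); c=(proj(s,P)-[230,130])*[5,4.8]
    cv2.circle(im,tuple(int(v) for v in c),5,(255,0,255),1); cv2.imwrite(f"pics/{n}3.png",im[:,:,::-1])
w=vision.snapshot("wrist");T=np.eye(4);T[:3,:3]=Ro.from_euler("xyz",o["ee_rot"]).as_matrix();T[:3,3]=P;W=T@w["T_tool_cam"]
c=lambda u,v:(220+u/3,150+v/3)
px=[c(103,178),c(250,178),c(384,210),c(311,270)]
for z in(.094,.083):print(z,onplane(w,px[:2],z,W).round(4).tolist())
U=Ro.from_euler("z",.345)
for z,p in((.094,px[0]),(.094,px[1]),(.083,px[0]),(.083,px[1]),(.08,px[3])):print(z,(U.inv().apply(onplane(w,[p],z,W)-[.6045,-.1165,0])*1e3).round(1))
E
```

```text
side tcp px [321.6 202.2]
top tcp px [311.2 220. ]
0.094 [[0.4834, -0.0857, 0.094], [0.5103, -0.0761, 0.094]]
0.083 [[0.4838, -0.0889, 0.083], [0.5121, -0.0787, 0.083]]
0.094 [[-103.5   69.9   94. ]]
0.094 [[-75.   69.9  94. ]]
0.083 [[-104.2   66.8   83. ]]
0.083 [[-74.2  66.8  83. ]]
0.08 [[-60.6  45.6  80. ]]
```

View pics/side3.png

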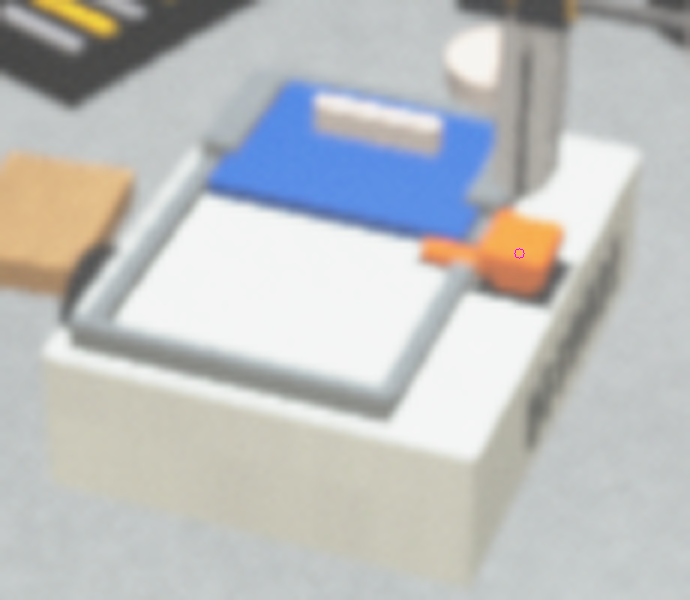

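View pics/top3.png

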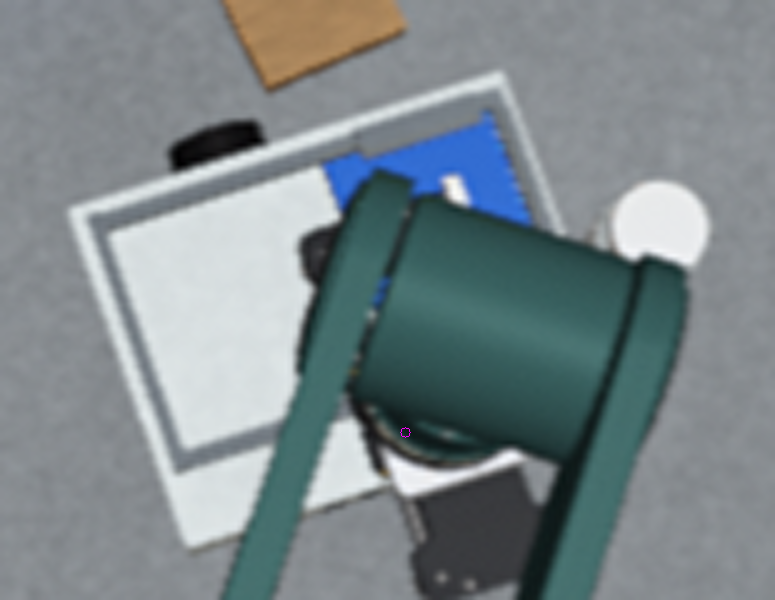

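In both the side and wrist views the visible fingertips end about 20 mm short of the reported TCP along the tool axis. That explains why there is no force and the tab hasn't moved. I'll go on down slowly and watch the force.

>>> servo_tool(targets="0 0 0 0.008 0 0 0; 0 0 0 0.016 0 0 0; 0 0 0 0.024 0 0 0; 0 0 0 0.03 0 0 0; 0 0 0 0.03 0 0 0")

```text
time: 3.95
tool_pos: [0.5028, -0.0981, 0.0739]
ee_rot: [-3.141, -0.002, 0.344]
wrist_force: [-0.3, 0.8, -0.1]
width: 0.0006
```

```bash
cat > look.py <<'E'
import sys,cv2
from bench import vision
k=sys.argv[1]
s=vision.snapshot("side")["image"][150:260,225:355]
cv2.imwrite(f"pics/side{k}.png",cv2.resize(s,None,fx=5,fy=5,interpolation=cv2.INTER_CUBIC)[:,:,::-1])
w=vision.snapshot("wrist")["image"]; cv2.imwrite(f"pics/wrist{k}.png",w[:,:,::-1])
E
python3 rel.py -89 52 70; python3 look.py 4
```

```text
time 3.95 tcp in unit mm [-89.5  51.8  73.9] w 0.0006 F [-0.27  0.8  -0.12] rpy [-3.1411e+00 -2.3000e-03  3.4390e-01]
shift/.25 [ 0.002 -0.001  0.016] turn/pi [-0.0002 -0.0007 -0.0003]
```

View pics/side4.png

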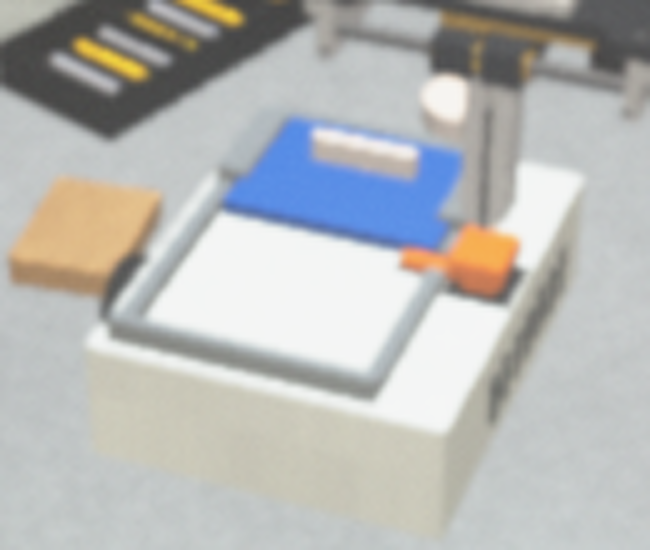

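```bash
python3 - <<'E'
from bench import vision,get_obs,robot
from h import *
from scipy.spatial.transform import Rotation as Ro
print([a for a in dir(robot) if a[0]!='_'], getattr(robot,"tcp_to_grasp",None))
o=get_obs(); P=o["tool_pos"]; R=Ro.from_euler("xyz",o["ee_rot"]).as_matrix()
s=vision.snapshot("side"); w=vision.snapshot("wrist")
def proj(K,k1,T,p):
    T=np.linalg.inv(T); q=T[:3,:3]@p+T[:3,3]
    return cv2.projectPoints(q.reshape(1,1,3),np.zeros(3),np.zeros(3),K,np.array([k1,0,0,0,0]))[0].ravel().round(1)
for t in [(0,0,0),(0,0,-.01),(0,0,-.02),(0,0,-.03),(0,.02,0),(0,.03,0),(0,-.008,-.02),(0,.008,-.02),(0,-.008,-.03),(.0125,.008,-.02),(-.0125,-.008,-.02)]:
    t=np.array(t); ps=proj(s["mtx"],s["k1"],s["world_from_camera"],P+R@t)
    print(t,"side",ps,"crop",((ps-[225,150])*5).round(),"wrist",proj(w["mtx"],w["k1"],w["T_tool_cam"],t))
c=s["image"][165:225,295:345]; cv2.imwrite("pics/z1.png",cv2.resize(c,None,fx=10,fy=10,interpolation=cv2.INTER_NEAREST)[:,:,::-1])
c=w["image"][180:330,200:360]; cv2.imwrite("pics/z2.png",cv2.resize(c,None,fx=4,fy=4,interpolation=cv2.INTER_NEAREST)[:,:,::-1])
E
```

```text
['IKError', 'close_job', 'tcp_to_grasp'] 0.0188
[0 0 0] side [321.5 204.5] crop [482. 272.] wrist [278.6 232.1]
[ 0.    0.   -0.01] side [321.7 201.3] crop [483. 257.] wrist [278.7 237.6]
[ 0.    0.   -0.02] side [321.8 198.2] crop [484. 241.] wrist [278.7 243.5]
[ 0.    0.   -0.03] side [322. 195.] crop [485. 225.] wrist [278.8 250.1]
[0.   0.02 0.  ] side [323.9 200.3] crop [494. 252.] wrist [278.5 261.5]
[0.   0.03 0.  ] side [325.1 198.2] crop [501. 241.] wrist [278.5 275.7]
[ 0.    -0.008 -0.02 ] side [320.8 199.9] crop [479. 250.] wrist [278.7 230.3]
[ 0.     0.008 -0.02 ] side [322.8 196.5] crop [489. 232.] wrist [278.7 256.4]
[ 0.    -0.008 -0.03 ] side [321.  196.6] crop [480. 233.] wrist [278.8 236.3]
[ 0.0125  0.008  -0.02  ] side [318.2 195.4] crop [466. 227.] wrist [300.2 256.4]
[-0.0125 -0.008  -0.02  ] side [325.5 200.9] crop [502. 255.] wrist [256.8 230.3]
```

View pics/z1.png

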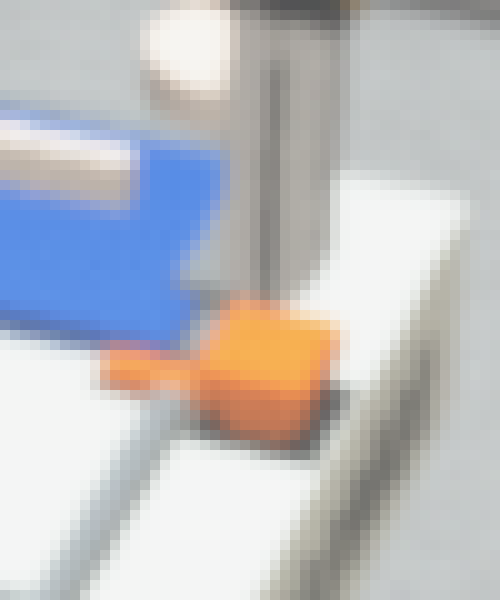

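View pics/z2.png

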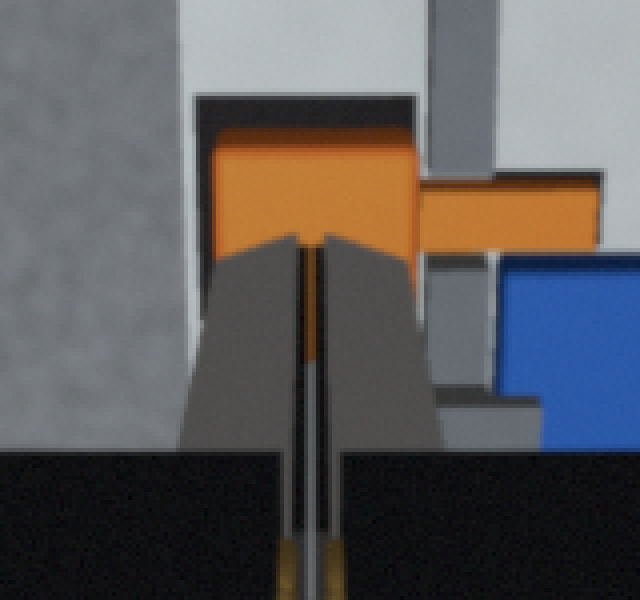

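The fingertip position solved from both views is roughly 30 mm short of the TCP along the tool and centred laterally. I keep descending under force watch.

>>> servo_tool(targets="0 0 0 0.008 0 0 0; 0 0 0 0.016 0 0 0; 0 0 0 0.024 0 0 0; 0 0 0 0.032 0 0 0; 0 0 0 0.032 0 0 0")

```text
time: 4.57
tool_pos: [0.5027, -0.098, 0.0658]
ee_rot: [-3.141, -0.002, 0.344]
wrist_force: [0.1, 0.0, -0.9]
width: 0.0005
```

```bash
python3 rel.py -89 52 60
```

```text
time 4.5667 tcp in unit mm [-89.5  51.8  65.8] w 0.0005 F [ 0.06  0.02 -0.91] rpy [-3.141e+00 -2.200e-03  3.440e-01]
shift/.25 [ 0.002 -0.001  0.023] turn/pi [-0.0002 -0.0007 -0.0003]
```

>>> servo_tool(targets="0 0 0 0.006 0 0 0; 0 0 0 0.012 0 0 0; 0 0 0 0.018 0 0 0; 0 0 0 0.024 0 0 0")

```text
time: 4.9
tool_pos: [0.5032, -0.0981, 0.0604]
ee_rot: [3.141, -0.003, 0.344]
wrist_force: [0.0, 0.5, -0.4]
width: 0.0008
```

```bash
python3 rel.py -89 52 60; python3 look.py 5
```

```text
time 4.9 tcp in unit mm [-89.2  51.5  60.4] w 0.0008 F [ 0.04  0.47 -0.39] rpy [ 3.1415e+00 -3.1000e-03  3.4400e-01]
shift/.25 [ 0.001 -0.002  0.002] turn/pi [ 0.     -0.001  -0.0003]
```

View pics/side5.png

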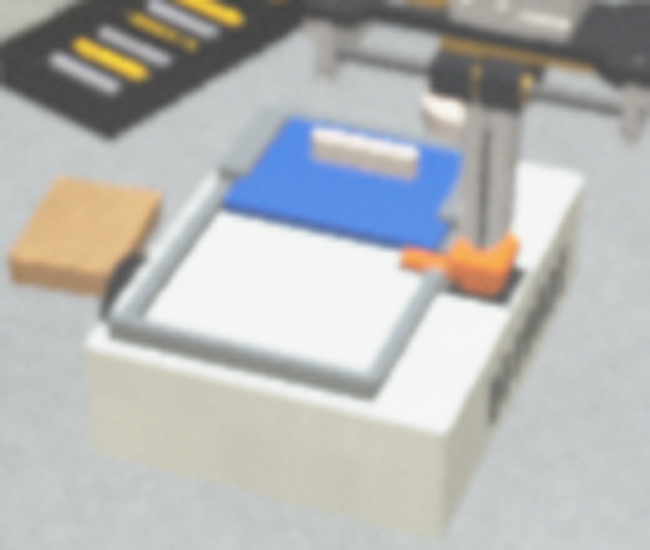

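View pics/wrist5.png

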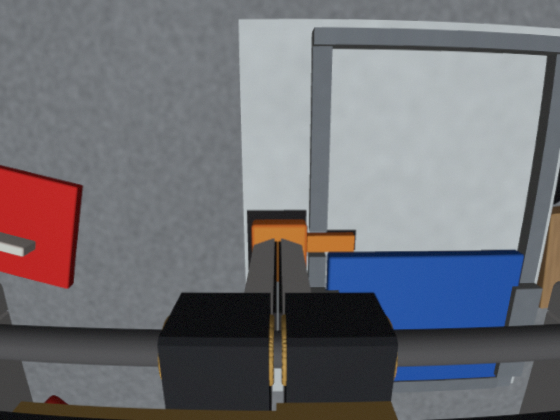

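The fingers are now over the middle of the pad, with the tip at crop (485,247), close to contact.

>>> servo_tool(targets="0 0 0 0.006 0 0 0; 0 0 0 0.012 0 0 0; 0 0 0 0.018 0 0 0; 0 0 0 0.022 0 0 0")

```text
time: 5.33
tool_pos: [0.5034, -0.0982, 0.0556]
ee_rot: [3.141, -0.004, 0.344]
wrist_force: [-0.8, 0.4, 3.0]
width: 0.0006
```

```bash
python3 rel.py -89 52 60
```

```text
time 5.3333 tcp in unit mm [-89.   51.4  55.6] w 0.0006 F [-0.85  0.41  3.03] rpy [ 3.141  -0.0036  0.344 ]
shift/.25 [-0.    -0.002 -0.018] turn/pi [ 0.0002 -0.0011 -0.0003]
```

Contact, at about 3 N. I go on pressing.

>>> servo_tool(targets="0 0 0 0.006 0 0 0; 0 0 0 0.012 0 0 0; 0 0 0 0.018 0 0 0; 0 0 0 0.022 0 0 0")

```text
time: 5.67
tool_pos: [0.5033, -0.0982, 0.0495]
ee_rot: [3.141, -0.003, 0.344]
wrist_force: [-0.4, 0.3, 4.5]
width: 0.0006
```

>>> servo_tool(targets="0 0 0 0.006 0 0 0; 0 0 0 0.01 0 0 0; 0 0 0 0.014 0 0 0; 0 0 0 0.014 0 0 0")

```text
time: 6.0
tool_pos: [0.5035, -0.0983, 0.0484]
ee_rot: [3.141, -0.004, 0.344]
wrist_force: [-4.4, 1.1, 13.3]
width: 0.0005
```

```bash
python3 rel.py -89 52 60; python3 look.py 6
```

```text
time 6.0 tcp in unit mm [-88.9  51.3  48.4] w 0.0005 F [-4.44  1.08 13.31] rpy [ 3.1406 -0.004   0.3441]
shift/.25 [-0.    -0.003 -0.046] turn/pi [ 0.0003 -0.0013 -0.0003]
```

View pics/side6.png

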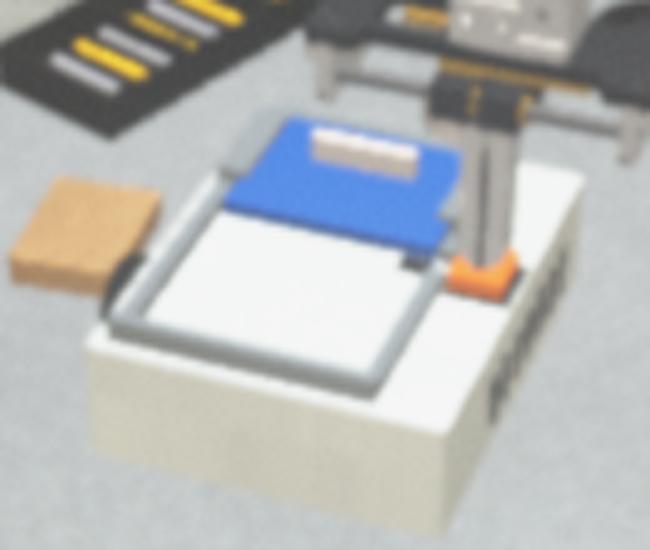

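The tab is fully in: 13 N on the stop, and the nose has sunk out of sight at crop (410,262). This calibrates the true fingertip at about 34.6 mm above the reported TCP (0.083 against 0.0484). Now I lift and move behind the rib.

>>> servo_tool(targets="0 0 0 -0.05 0 0 0; 0 0 0 -0.1 0 0 0; 0 0 0 -0.16 0 0 0; 0 0.06 0.06 -0.16 0 0 0; 0 0.12 0.12 -0.16 0 0 0; 0 0.2 0.2 -0.16 0 0 0; 0 0.28 0.27 -0.16 0 0 0; 0 0.356 0.336 -0.16 0 0 0; 0 0.356 0.336 -0.16 0 0 0; 0 0.356 0.336 -0.16 0 0 0")

```text
time: 6.93
tool_pos: [0.6151, -0.1474, 0.0841]
ee_rot: [-3.14, -0.001, 0.344]
wrist_force: [0.0, -0.3, 0.4]
width: 0.0005
```

```bash
python3 rel.py 0 -33 60; python3 look.py 7
```

```text
time 6.9333 tcp in unit mm [ -0.5 -32.7  84.1] w 0.0005 F [ 0.04 -0.32  0.4 ] rpy [-3.1398e+00 -8.0000e-04  3.4360e-01]
shift/.25 [0.002 0.001 0.096] turn/pi [-0.0006 -0.0002 -0.0004]
```

View pics/side7.png

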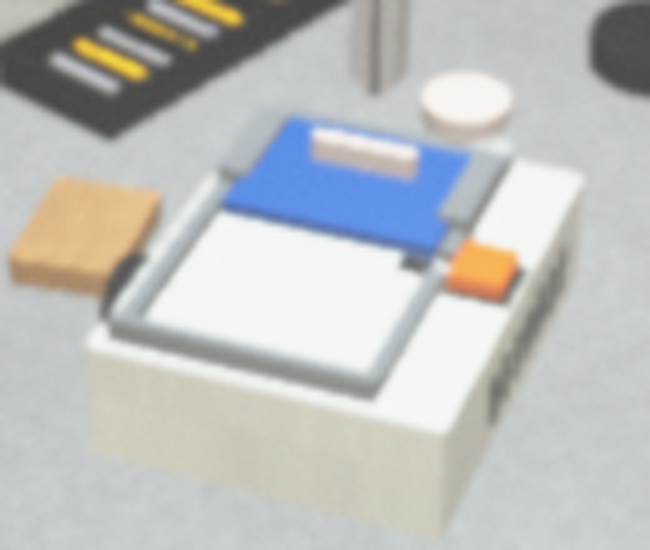

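View pics/wrist7.png

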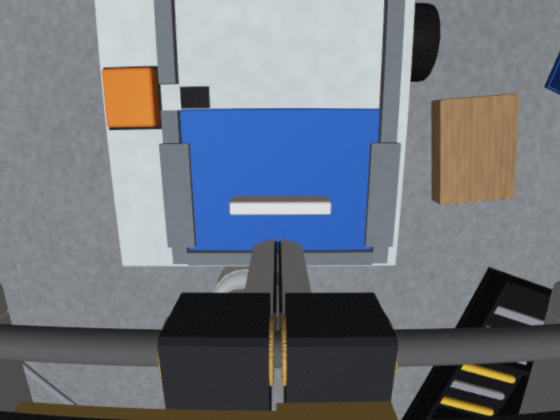

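The tip is centred and sits behind the rib (rib at wrist (280,208), cover rear edge at v≈250). Descending so the tip stops about 5 mm above the cover top.

>>> servo_tool(targets="0 0 0 0.04 0 0 0; 0 0 0 0.08 0 0 0; 0 0 0 0.1 0 0 0; 0 0 0 0.115 0 0 0; 0 0 0 0.125 0 0 0; 0 0 0 0.132 0 0 0; 0 0 0 0.132 0 0 0")

```text
time: 7.62
tool_pos: [0.6151, -0.1472, 0.053]
ee_rot: [-3.141, -0.003, 0.344]
wrist_force: [-0.2, 0.7, -0.2]
width: 0.0005
```

```bash
python3 rel.py 0 -25 50; python3 look.py 8
```

```text
time 7.6167 tcp in unit mm [ -0.4 -32.4  53. ] w 0.0005 F [-0.2   0.65 -0.22] rpy [-3.1414e+00 -2.8000e-03  3.4400e-01]
shift/.25 [ 0.002 -0.03   0.012] turn/pi [-0.     -0.0009 -0.0003]
```

View pics/side8.png

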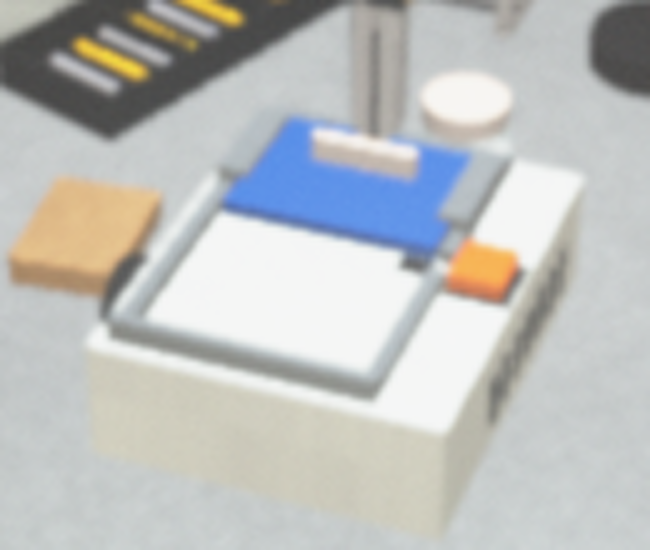

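View pics/wrist8.png

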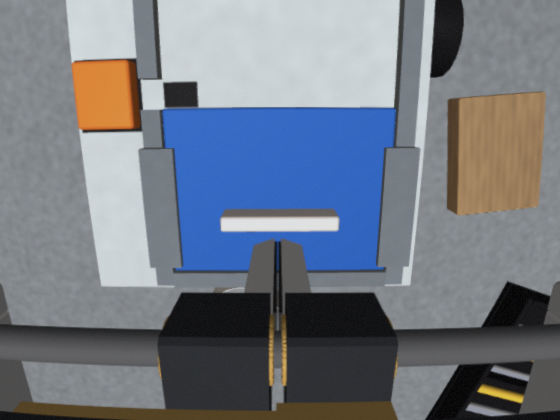

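The tip is behind the rib and free. I lower it 3 mm and make contact with a first 30 mm of travel.

>>> servo_tool(targets="0 0 0 0.006 0 0 0; 0 0 0 0.012 0 0 0; 0 0 -0.012 0.012 0 0 0; 0 0 -0.024 0.012 0 0 0; 0 0 -0.036 0.012 0 0 0; 0 0 -0.048 0.012 0 0 0; 0 0 -0.06 0.012 0 0 0; 0 0 -0.072 0.012 0 0 0; 0 0 -0.09 0.012 0 0 0; 0 0 -0.11 0.012 0 0 0; 0 0 -0.12 0.012 0 0 0")

```text
time: 8.63
tool_pos: [0.6049, -0.1182, 0.0503]
ee_rot: [-3.141, -0.003, 0.344]
wrist_force: [-0.3, -0.5, -0.4]
width: 0.0002
```

```bash
python3 rel.py 0 74 50; python3 look.py 9
```

```text
time 8.6333 tcp in unit mm [-0.2 -1.7 50.3] w 0.0002 F [-0.3  -0.46 -0.39] rpy [-3.1414e+00 -3.1000e-03  3.4440e-01]
shift/.25 [ 0.    -0.303  0.001] turn/pi [-0.0001 -0.001  -0.0002]
```

View pics/side9.png

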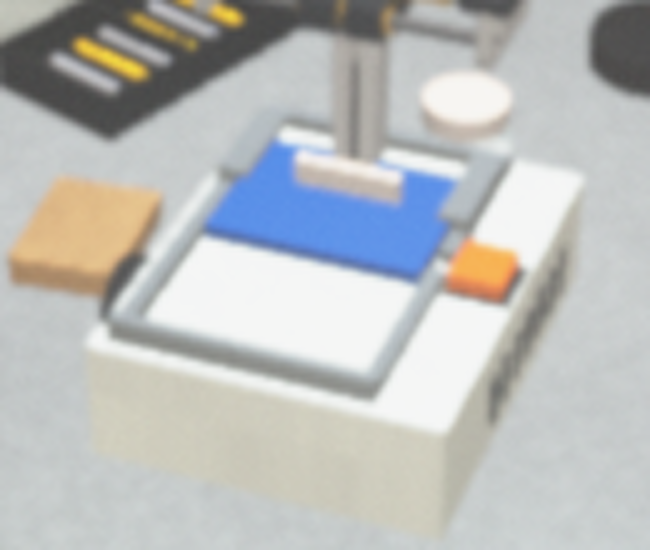

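View pics/wrist9.png

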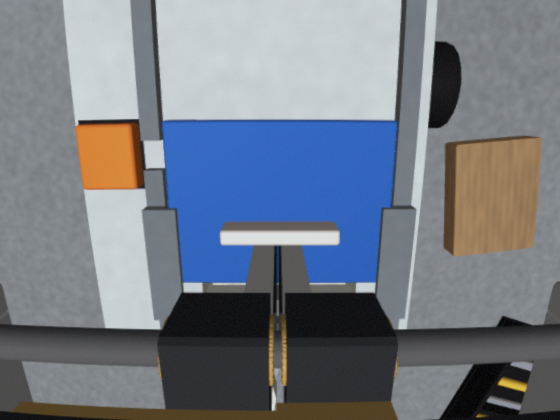

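The cover slides flat and straight. I push on by another 76 mm, slowing at the end.

>>> servo_tool(targets="0 0 -0.02 0 0 0 0; 0 0 -0.045 0 0 0 0; 0 0 -0.075 0 0 0 0; 0 0 -0.105 0 0 0 0; 0 0 -0.135 0 0 0 0; 0 0 -0.165 0 0 0 0; 0 0 -0.195 0 0 0 0; 0 0 -0.225 0 0 0 0; 0 0 -0.255 0 0 0 0; 0 0 -0.28 0 0 0 0; 0 0 -0.295 0 0 0 0; 0 0 -0.302 0 0 0 0")

```text
time: 9.73
tool_pos: [0.5796, -0.0473, 0.0505]
ee_rot: [3.141, -0.003, 0.345]
wrist_force: [0.1, -0.8, 0.4]
width: 0.0009
```

```bash
python3 rel.py 0 74 50; python3 look.py 10
```

```text
time 9.7333 tcp in unit mm [ 0.  73.6 50.5] w 0.0009 F [ 0.07 -0.82  0.36] rpy [ 3.1413 -0.0033  0.3446]
shift/.25 [-0.    -0.002  0.002] turn/pi [ 0.0001 -0.0011 -0.0001]
```

View pics/side10.png

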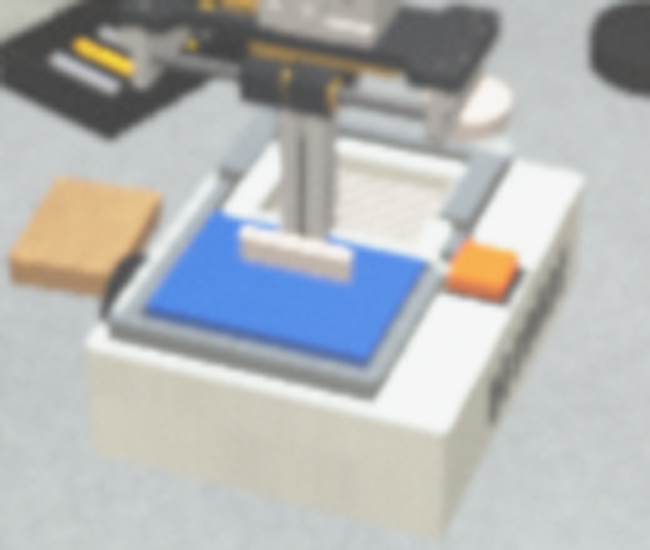

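The opening is uncovered. I back off from the rib, lift, and step aside so the top camera can see.

>>> servo_tool(targets="0 0 0.015 0 0 0 0; 0 0 0.03 0 0 0 0; 0 0 0.03 0 0 0 0; 0 0 0.03 -0.08 0 0 0; 0 0 0.03 -0.18 0 0 0; 0 0 0.03 -0.3 0 0 0; 0 0 0.03 -0.4 0 0 0; 0 -0.15 0.03 -0.4 0 0 0; 0 -0.3 0.03 -0.4 0 0 0; 0 -0.45 0.03 -0.4 0 0 0; 0 -0.6 0.03 -0.4 0 0 0; 0 -0.75 0.03 -0.4 0 0 0")

```text
time: 10.83
tool_pos: [0.4038, -0.1187, 0.1496]
ee_rot: [-3.142, -0.003, 0.344]
wrist_force: [-0.4, -0.8, 1.2]
width: 0.0005
```

```bash
python3 - <<'E'
from bench import vision,get_obs
from h import *
from scipy.spatial.transform import Rotation as Ro
o=get_obs();print(o["time"],o["tool_pos"],np.abs(o["qvel"]).max())
s=vision.snapshot("top"); im=s["image"]; hsv=cv2.cvtColor(im,cv2.COLOR_RGB2HSV)
cv2.imwrite("pics/top11.png",im[:,:,::-1])
H,S,V=[hsv[...,i].astype(int) for i in range(3)]
roi=np.zeros(H.shape,bool); roi[135:250,235:380]=1
U=Ro.from_euler("z",.345); f=lambda p:(U.inv().apply(p-np.array([.6045,-.1165,0]))*1e3).round(1)
for mm,st,c in comps((H>100)&(H<125)&(S>130)&roi,200):
    r=cv2.minAreaRect(np.argwhere(mm)[:,::-1].astype(np.float32)); print(r,f(onplane(s,cv2.boxPoints(r),.08)).tolist(),f(onplane(s,[r[0]],.08)))
    hull=cv2.convexHull(np.argwhere(mm)[:,::-1].astype(np.int32)); k=np.zeros(H.shape,np.uint8); cv2.fillConvexPoly(k,hull,1)
    for m2,st2,c2 in comps((cv2.erode(k,np.ones((7,7)))>0)&(S<90)&(V>140)): print("rib",f(onplane(s,[c2],.096)))
for mm,st,c in comps((H>5)&(H<22)&(S>150)&roi): print("orange",f(onplane(s,[c],.083)),st)
E
python3 look.py 11
```

```text
10.8333 [ 0.40379897 -0.11867445  0.14955409] 0.8643685794067975
((281.70001220703125, 192.10000610351562), (46.80170822143555, 36.04996109008789), 71.56504821777344) [[60.8, 144.0, 80.0], [61.1, 52.5, 80.0], [-58.2, 54.0, 80.0], [-58.1, 144.4, 80.0]] [[ 1.  98.8 80. ]]
rib [[-0.  89.1 96. ]]
orange [[-77.7  52.7  83. ]] [304 213  12   6  24]
```

View pics/top11.png

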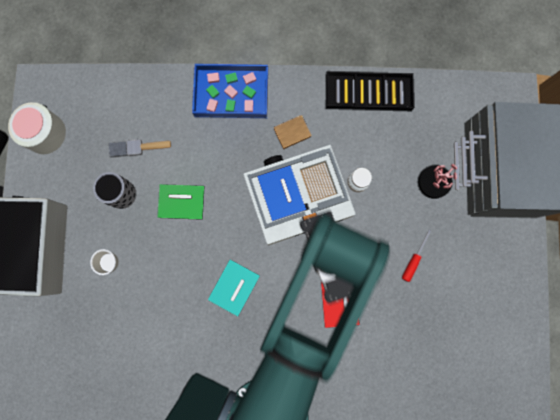

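View pics/side11.png

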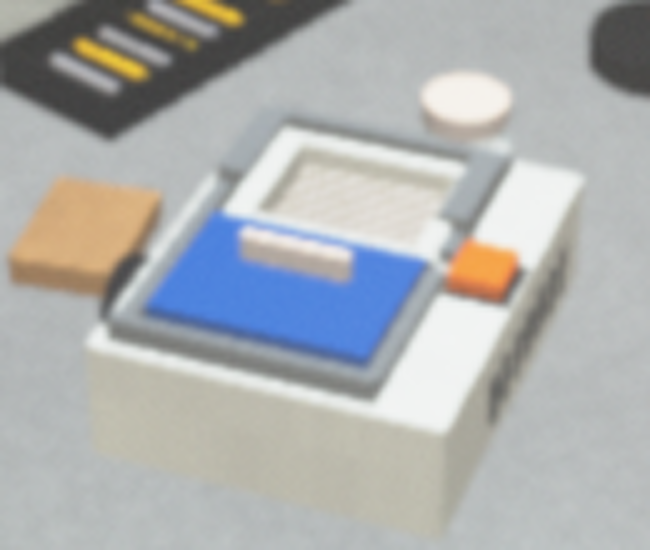

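The cover measures y ≈ 99–101 mm, x ≈ 0–1 mm, lying flat. The tab is still in, and jar, carver and brush look unmoved. I let the arm settle, then hand in.

>>> servo_tool(targets="0 0 0 0 0 0 0; 0 0 0 0 0 0 0; 0 0 0 0 0 0 0; 0 0 0 0 0 0 0")

```text
time: 11.32
tool_pos: [0.4063, -0.118, 0.1495]
ee_rot: [-3.141, -0.003, 0.345]
wrist_force: [0.5, 0.3, -0.9]
width: 0.0005
```

```bash
python3 - <<'E'
from bench import get_obs,robot
o=get_obs();print(o["time"],o["tool_pos"],abs(o["qvel"]).max(),o["wrist_force"]); print(robot.close_job())
E
```

```text
11.3167 [ 0.40629217 -0.11796321  0.14954132] 0.005594018759702366 [ 0.49999579  0.32445337 -0.8733312 ]
the job is handed in; nothing more can be done
None
```

I pressed the orange tab in to its hard stop, where about 13 N showed on the wrist, then pushed the blue cover off its seat by its rib. I backed clear and handed the job in at 11.3 s; the hand-in gives no verdict.

- **Cover:** in the last top view it lay at y ≈ 99–101 mm and x ≈ 0–1 mm in the unit's frame. In the side view it looked flat between its guides, with the filter opening fully uncovered.
- **Tab:** it still looked in after the cover was parked. That is judged by eye, because the arm hid most of the pad from the top camera.
- **Bystanders:** none looked moved or tipped when I compared the top views by eye; I did not measure their positions.
- **Robot:** the gripper was clear of everything and at rest, with no force beyond sensor noise.

**One disagreement:** the real fingertips ended about 35 mm short of the reported TCP along the tool. My first descent therefore stopped above the tab without touching it. The side and wrist pictures showed the gap, so I found the contact by force and used that offset for the push.

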